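Stack a carrier plate and press the keyed clamp shaft home on a sample rotator

TASK

Stack the loose white carrier plate over the hub and squarely on top of the grey plate of the blue sample rotator, and let go of it. Then take the clamp shaft by its black grip out of its stand, push it into the hub, turning it until its orange key slips into the slot, and keep pushing against the spring until its collar is fully down on the white plate. Finish while still gripping the shaft and holding it pressed down (do not let go); leave the beaker, the glove box and the brown bottle alone.

Things in the scene. Friction and masses are not known exactly. Their poses are not given: they have to be found in the camera images.
- rotator: blue bench sample rotator, fixed, 150 (its x) x 140 (y) x 55 mm high; origin: centre of its underside on the bench, z up. In the middle of its top is fixed a grey carrier plate, 60 x 60 x 14 mm, edges along the rotator's x and y, with a round 40 mm hole; the grey plate's top is 69 mm above the bench. The steel hub stands in that hole.
- hub_top (a point): centre of the mouth of the fixed upright steel hub tube (32 mm outside, round bore 21 mm), on the rotator's vertical axis, 81 mm above the bench. One slot, 9 mm wide, is cut through its wall, open at the top, all the way down, in the direction of this frame's +x (not that of the rotator; differs at every start). 30 mm below the mouth is the top of a spring plunger.
- plunger (a joint): brass spring plunger inside the hub: 0 when up, grows downwards (m). About 4.4 N to start it, plus 0.4 N per mm; stop at 0.020. With the white plate stacked and the shaft's collar down on it, it reads about 0.012; it would push a released shaft up again.
- plate_mid (a point): centre (half-way up) of the loose white carrier plate, 60 x 60 mm, 14 mm thick, round 40 mm hole in the middle (z up, x and y along its edges), about 70 g, flat on the bench. It goes over the hub with about 4 mm of play all round; any quarter turn will do. Stacked, its top is 83 mm above the bench, 2 mm above the hub's mouth.
- shaft_grip (a point): centre of the clamp shaft's black grip block, 34 (x) x 22 (y) x 45 mm high; z up along the shaft, +x towards the key. The collar begins right below the block. Orange marks on the block's +x face, its top and the collar show the key's side. About 160 g. At the start it hangs upright by its collar in the stand, this point 78.5 mm above the bench; home in the hub it is 111.5 mm above it.
- shaft_collar (a point): on the shaft's axis, underside of its aluminium collar (52 mm diameter, 6 mm thick), 28.5 mm below the grip block's centre, same axes. Below it a round steel shaft, 18 mm diameter, 44 mm long, foot tapered over the last 4 mm. An orange key, 6 mm wide, stands out on its +x side to 14 mm from the axis, from 12 mm above the foot up to the collar: the bare foot enters first.
- stand: white fixed stand block, 64 x 64 x 50 mm high, with a 32 mm hole in which the shaft hangs; origin at the centre of its underside.
- beaker_mid (a point): centre of a glass beaker, 72 mm diameter, 95 mm high (bystander).
- glove_box_mid (a point): centre of a white and blue glove box, 120 (x) x 220 (y) x 65 mm high (bystander).
- reagent_mid (a point): centre of a brown reagent bottle, 64 mm diameter, 140 mm high (bystander).
Things that resemble listed ones, but are neither listed nor needed, are in the scene too. What is shaped like the part that bears shaft_grip but pink or turquoise is not meant. Leave any pink look-alike of the rotator alone.

How it is judged:
By the outcome, as a careful person would: the job done as asked, in the order asked, and still so for the second after the job is handed in, while the arm keeps its last pose, push and grip.
It also fails if it takes over 48 s, if anything falls off the work surface, if the arm or the gripper's body presses on something with over 40 N, if the wrist force passes 120 N, or if a joint passes its speed limit or range.

ROBOT

A 6-joint arm with a two-finger parallel gripper is mounted at the origin on the work surface. World frame = base frame: x ahead of the robot, y to its left, z up, the work surface at z = 0. Lengths are in m, angles in rad, forces in N, time in s.
With the tool pointing down it reaches from about 0.375 to 0.9 m from the base axis. Payload 3.1 kg.
Tool frame: the origin (TCP) lies on the centre line of the jaws, within the pads' length; the fingertips stand robot.nose_length ahead of it and the grasp point (between the pads) lies 6 mm ahead of it (robot.nose_length is the distance from the TCP to the fingertips, in m); z points along the fingers, y is the line along which they close (so a half turn about z gives the same grasp; the last joint's range is limited). The gripper opens to 87 mm and grips with 3 to 60 N. Pads are 19 mm wide; open, the fingers measure 117 mm over their backs; the gripper's body (75 mm by 190 mm) begins 51 mm behind the grasp point.
Start: joints at [-0.178, 0.527, 1.433, -0, 1.181, -0.178], TCP at [0.625, 0, 0.248] pointing down, gripper open.
Joint ranges: [-3.08, 3.08], [-0.75, 2.2], [0.22, 2.44], [-1.43, 4.57], [0, 2.65], [-2.85, 2.85]. Speed limits (rad/s): [2.79, 2.79, 3.14, 3.14, 3.14, 3.14].

INTERFACE

Orientations are given as a unit quaternion [x, y, z, w].
In Python, from rig import robot gives the robot as it stands.
- The arm moves only by the shell command python3 -m crank 'ROWS' [FORCE]. ROWS is JSON, one flat list of numbers, 7 for each row, row after row: the shift along the tool's x, y, z in mm, then the turn, a rotation vector about the tool's x, y, z in degrees, then the closure in counts, from 0 (fully open) to 255 (shut). In form: [x, y, z, ax, ay, az, fingers, x, y, z, ax, ay, az, fingers, ...]. A call has exactly 5 rows; each row is the pose to reach, as a shift and turn from the pose commanded when the call began, along the tool's axes at that moment; what a row does not reach only later rows make up. A row lasts 1/12 s, in which the tool goes at most 41.7 mm and 7.16 degrees, less where a joint would pass 70% of its speed; a pose out of reach is approached as far as the arm can. A call with a gripper value outside its range is refused whole. The fingers move at their own pace and stop on an object; FORCE is the grip in N (left out, the last holds). Time passes only in rows, so rows that repeat a pose let the fingers close, or fill a call up. It gives the time, the measured TCP pose, the force, the opening and the grip force at its end, in the units of the state.
- robot.get_obs(): the state, without advancing time (a new reading comes with each control period).
- robot.camera(name): name is "scene" or "side" or "wrist"; returns a dict with "pixels" (400x640x3 uint8, red, green, blue), "intrinsics" (3x3 intrinsics, pixels), "extrinsics" (4x4, takes a point from camera to world coordinates); the wrist camera has in their place "mount" (4x4, takes a point from camera to tool coordinates, whose origin is the TCP and whose axes are the flange's). Camera axes: x right, y down, z forward; pixel columns grow to the right and rows downward; lengths in m; the calibration is good to about 2 mm. The wrist camera is an equidistant fisheye: a pixel r from the principal point sees the ray r / f radians off the axis. A picture is of the moment at which its call begins: read the wrist's pose just before it. There is no depth.
- robot.hand_in(): hands the job in; it is judged then, once.
The state is a dict: "time": time; "q": joint angles; "joint_velocities": joint speeds; "joint_torque": joint torques, N m; "position": TCP position; "tool_rot": TCP orientation; "ft_force": force on the tool from outside, world axes, zero at the start; "moment": the same for the moment, N m; "grip_width": finger opening in m; "grip_force": force on a finger pad.
Only numpy, scipy, OpenCV 4.12 (cv2) and the standard library are available. Lean on these libraries where they do the work, as an engineer would, in place of code of your own. Each camera call takes 0.05 s, during which the arm holds its last target. There are 200 camera calls.

## Working session

There is one attempt and no reset: what is moved stays moved. The work goes in short steps, Python scripts to look and compute and a shell command to move; the robot and the scene stay as the last step left them, time stands still between calls to the robot, and variables do not carry over. Pictures are saved under pics/ and viewed, at most 10 in all, crops included, and the job is handed in when it is done.

```bash
mkdir -p pics; ls; cat > h.py <<'E'
import numpy as np, cv2
from scipy.spatial.transform import Rotation as R
from rig import robot
def T():
    o=robot.get_obs(); M=np.eye(4); M[:3,:3]=R.from_quat(o["tool_rot"]).as_matrix(); M[:3,3]=o["position"]; return M
def snap(n):
    M=T(); c=robot.camera(n); c["X"]=M@np.array(c["mount"]) if n=="wrist" else np.array(c["extrinsics"]); c["fish"]=n=="wrist"; c["pixels"]=np.array(c["pixels"]); return c
def ray(c,u,v):
    K=np.array(c["intrinsics"]); a=np.array([(u-K[0,2])/K[0,0],(v-K[1,2])/K[1,1]])
    if c["fish"]:
        r=np.hypot(*a); d=np.array([*(a/r*np.sin(r) if r>0 else a),np.cos(r)])
    else: d=np.array([*a,1.])
    return c["X"][:3,3],c["X"][:3,:3]@d
def plane(c,u,v,z):
    o,d=ray(c,u,v); return o+d*(z-o[2])/d[2]
def proj(c,p):
    K=np.array(c["intrinsics"]); q=c["X"][:3,:3].T@(np.array(p)-c["X"][:3,3])
    if c["fish"]:
        t=np.arctan2(np.hypot(*q[:2]),q[2]); a=q[:2]/np.hypot(*q[:2])*t
    else: a=q[:2]/q[2]
    return a*[K[0,0],K[1,1]]+[K[0,2],K[1,2]]
def save(c,f): cv2.imwrite("pics/"+f,c["pixels"][:,:,::-1])
E
python3 - <<'E'
from h import *
for n in("scene","side","wrist"):
    c=snap(n); save(c,n+"0.png"); np.save(n+"0.npy",c,allow_pickle=True)
    print(n,c["X"].round(3).tolist(),np.array(c["intrinsics"]).round(1).tolist())
print(robot.nose_length, {k:np.round(v,3).tolist() for k,v in robot.get_obs().items()})
E
```

```text
pics
scene [[0.641, 0.661, -0.39, 1.057], [0.768, -0.552, 0.326, -0.257], [0.001, -0.508, -0.861, 1.151], [0.0, 0.0, 0.0, 1.0]] [[400.1, 0.0, 320.3], [0.0, 400.1, 198.5], [0.0, 0.0, 1.0]]
side [[0.96, -0.169, 0.224, 0.269], [-0.281, -0.561, 0.779, -0.821], [-0.006, -0.81, -0.586, 0.842], [0.0, 0.0, 0.0, 1.0]] [[485.2, 0.0, 316.2], [0.0, 485.2, 192.3], [0.0, 0.0, 1.0]]
wrist [[1.0, 0.001, -0.002, 0.624], [0.0, -0.96, -0.282, 0.077], [-0.003, 0.282, -0.96, 0.385], [0.0, 0.0, 0.0, 1.0]] [[309.7, 0.0, 321.7], [0.0, 309.7, 196.0], [0.0, 0.0, 1.0]]
0.025 {'time': 0.15, 'q': [-0.179, 0.528, 1.434, -0.0, 1.181, -0.178], 'joint_velocities': [0.0, -0.002, -0.004, 0.001, -0.001, 0.001], 'joint_torque': [0.001, -44.043, -17.684, 0.063, 0.055, -0.0], 'position': [0.624, 0.0, 0.247], 'tool_rot': [0.707, 0.707, -0.0, -0.001], 'ft_force': [-0.56, -0.093, -0.383], 'moment': [-0.037, 0.017, 0.009], 'grip_force': 0.0, 'grip_width': 0.087}
```

```bash
cd pics; python3 -c "
import cv2,numpy as np
a=[cv2.imread(n+'0.png') for n in('scene','side')]
cv2.imwrite('ss0.png',cv2.resize(np.vstack(a),(480,600)))"
```

```text
(no output)
```

View pics/scene0.png

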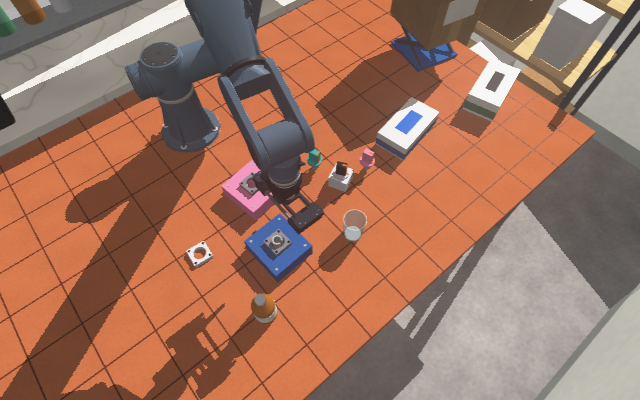

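View pics/wrist0.png

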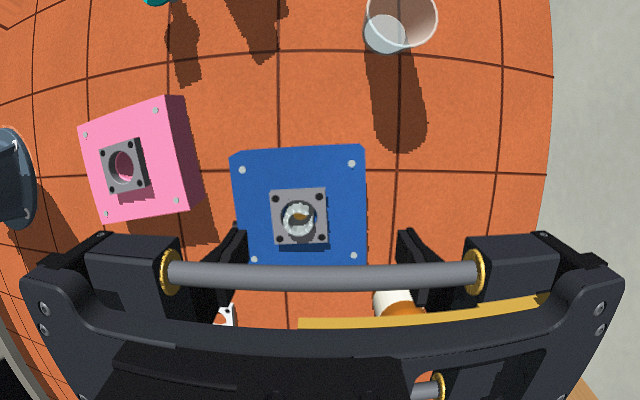

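The scene view shows the blue rotator at about (278,245), the white plate at (199,254) and the shaft in its stand at (341,175). The pink and turquoise decoys are at (245,188), (368,157) and (314,158). The wrist view shows the rotator's grey plate and hub at (298,215), with +x to the right and +y up.

```bash
python3 - <<'E'
from h import *
sc=np.load("scene0.npy",allow_pickle=True).item(); sd=np.load("side0.npy",allow_pickle=True).item(); w=np.load("wrist0.npy",allow_pickle=True).item()
P=plane(sc,199,253,.014); S=plane(sc,341,170,.1); H=plane(sc,277,240,.081); Hw=plane(w,299,219,.081)
print("plate",P,"shaft",S,"hub",H,Hw, "beaker",plane(sc,354,228,.05),"bottle",plane(sc,263,305,.07))
for p in(P,S,H): print(proj(sd,p))
a=sc["pixels"]; 
def crop(c,u,v,r,s): return cv2.resize(c["pixels"][max(0,int(v-r)):int(v+r),max(0,int(u-r)):int(u+r)],(s,s),interpolation=cv2.INTER_CUBIC)
ps=proj(sd,P);ss=proj(sd,S)
top=np.hstack([crop(sc,199,253,25,266),crop(sc,341,175,25,266),crop(w,299,219,40,266)])
bot=np.hstack([crop(sd,*ps,35,266),crop(sd,*ss,35,266),crop(sd,*proj(sd,H),40,266)])
cv2.imwrite("pics/m1.png",np.vstack([top,bot])[:,:,::-1])
E
```

```text
plate [ 0.45357943 -0.23453457  0.014     ] shaft [0.54274661 0.25925671 0.1       ] hub [ 0.59991289 -0.03931753  0.081     ] [ 0.5997665  -0.03750514  0.081     ] beaker [0.70539774 0.17207165 0.05      ] bottle [ 0.72570559 -0.1816299   0.07      ]
[325.22397841 345.48961347]
[303.41748128 173.57166831]
[360.72410998 244.62717329]
```

View pics/m1.png

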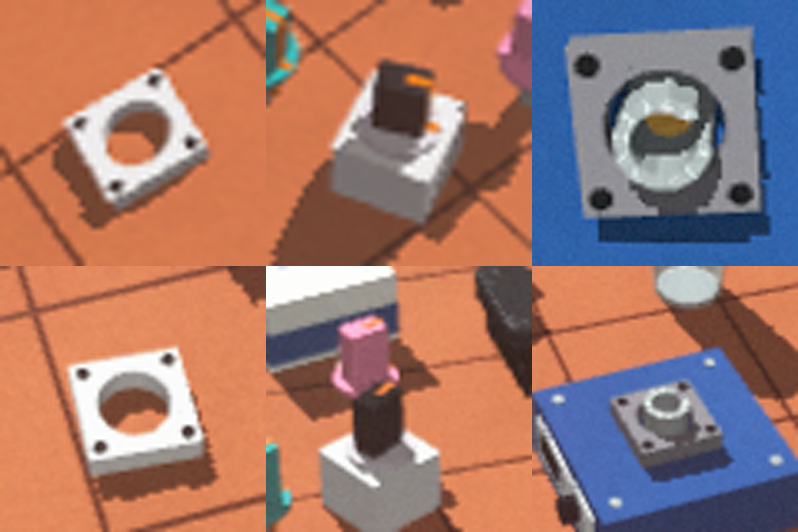

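Crop columns, left to right: white plate, black shaft in its stand (key marks towards the right), and hub. The hub slot is on the right side of the wrist crop. I'll move to look at the plate from near.

```bash
python3 -m crank '[-36,-21,0,0,0,0,0,-72,-41,0,0,0,0,0,-108,-62,0,0,0,0,0,-144,-82,0,0,0,0,0,-180,-103,0,0,0,0,0]' 30; python3 -m crank '[-35,-20,20,0,0,0,0,-70,-40,40,0,0,0,0,-110,-64,60,0,0,0,0,-120,-68,60,0,0,0,0,-120,-68,60,0,0,0,0]'
python3 - <<'E'
from h import *
c=snap("wrist"); save(c,"w1.png"); np.save("w1.npy",c,allow_pickle=True)
K=proj(c,[.4536,-.2345,.014]); print(K, T()[:3,3])
hsv=cv2.cvtColor(c["pixels"],cv2.COLOR_RGB2HSV)
m=((hsv[...,1]<60)&(hsv[...,2]>150)).astype(np.uint8)
cs,_=cv2.findContours(m,cv2.RETR_EXTERNAL,cv2.CHAIN_APPROX_NONE)
for k in cs:
    if cv2.contourArea(k)>300:
        x=k[:,0,:]; g=np.array([plane(c,u,v,.014)[:2] for u,v in x]); r=cv2.minAreaRect((g*1000).astype(np.float32)); print(cv2.contourArea(k),x.mean(0),r)
E
```

```text
time: 0.57
position: [0.5209, -0.1811, 0.2473]
tool_rot: [0.707, 0.707, -0.0, -0.0]
ft_force: [1.5, -0.8, -0.5]
grip_width: 0.0869
grip_force: 0.0
time: 0.98
position: [0.4513, -0.3038, 0.1856]
tool_rot: [0.709, 0.705, -0.001, -0.001]
ft_force: [0.5, 0.5, 0.6]
grip_width: 0.0871
grip_force: 0.0
[324.71962516 114.85889563] [ 0.45247892 -0.30188746  0.18644553]
899.5 [327.65935484 273.01290323] ((449.61968994140625, -412.83978271484375), (387.0660400390625, 11.959516525268555), 0.057389747351408005)
975.0 [634.67479675 197.20325203] ((960.7048950195312, -344.4273681640625), (73.30731201171875, 234.4691619873047), 24.846227645874023)
3588.5 [324.31223629 116.51054852] ((453.22503662109375, -235.99423217773438), (60.98146438598633, 61.185359954833984), 85.00215148925781)
426.0 [629.74418605  88.30232558] ((902.6572265625, -157.57569885253906), (71.30393981933594, 47.42797088623047), 8.89061164855957)
444.5 [556.65263158  69.61052632] ((738.968994140625, -160.27255249023438), (78.93767547607422, 22.500673294067383), 15.28668212890625)
```

View pics/w1.png

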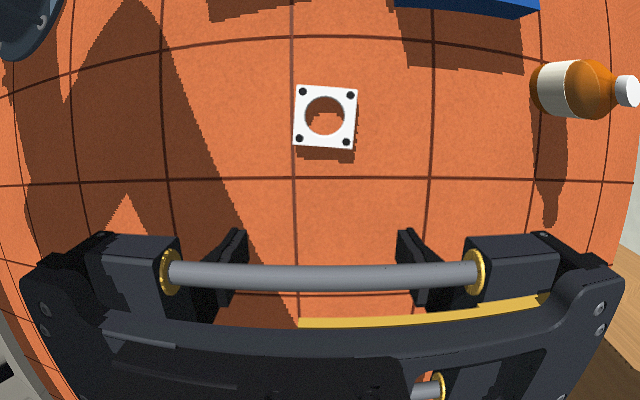

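The plate is at (324,116), and the fit gives centre (0.453,-0.236) and yaw -5°. The bottle is to the right at (580,90).

```bash
python3 -m crank '[20,0,25,0,0,2,0,40,0,55,0,0,5,0,64,0,80,0,0,5,0,64,0,100,0,0,5,0,64,0,120,0,0,5,0]'; python3 -m crank '[0,0,0,0,0,0,0,0,0,0,0,0,0,0,0,0,0,0,0,0,0,0,0,0,0,0,0,0,0,0,0,0,0,0,0]'
python3 - <<'E'
from h import *
M=T(); print(M[:3,3].round(4)); Mi=np.linalg.inv(M)
print((Mi@[.4532,-.236,.029,1])[:3]*1000, R.from_matrix(M[:3,:3]).as_euler("ZYX",degrees=True))
E
```

```text
time: 1.45
position: [0.4541, -0.233, 0.0669]
tool_rot: [0.736, 0.677, 0.0, -0.001]
ft_force: [-0.0, 0.1, 0.1]
grip_width: 0.0871
grip_force: 0.0
time: 1.87
position: [0.4548, -0.2366, 0.0689]
tool_rot: [0.737, 0.676, 0.0, 0.001]
ft_force: [0.1, -0.1, 0.3]
grip_width: 0.0873
grip_force: 0.0
[ 0.4548 -0.2366  0.0689]
[ 0.48509155 -1.72804608 39.88592022] [8.49963514e+01 9.07556751e-02 1.79865693e+02]
```

```bash
python3 -m crank '[0,-1,20,0,0,0,0,0,-1,40,0,0,0,0,0,-1,40,0,0,0,0,0,-1,40,0,0,0,120,0,-1,40,0,0,0,160]' 25; python3 -m crank '[0,0,0,0,0,0,160,0,0,0,0,0,0,160,0,0,0,0,0,0,160,0,0,0,0,0,0,160,0,0,0,0,0,0,160]' 25
```

```text
time: 2.28
position: [0.4534, -0.2363, 0.0285]
tool_rot: [0.737, 0.676, 0.0, 0.001]
ft_force: [-0.5, -1.3, 0.2]
grip_width: 0.0798
grip_force: 0.0
time: 2.7
position: [0.4534, -0.2362, 0.0283]
tool_rot: [0.737, 0.676, 0.0, 0.001]
ft_force: [-0.2, 0.0, 6.6]
grip_width: 0.0601
grip_force: 25.0
```

```bash
python3 -m crank '[0,0,-30,0,0,0,160,0,0,-70,0,0,0,160,0,0,-110,0,0,0,160,0,0,-150,0,0,0,160,0,0,-160,0,0,0,160]'; python3 -m crank '[25,28,0,0,0,0,160,50,56,0,0,0,0,160,75,84,0,0,0,0,160,100,112,0,0,0,0,160,122,137,0,0,0,0,160]' ;python3 -m crank '[0,0,0,0,0,0,160,0,0,0,0,0,0,160,0,0,0,0,0,0,160,0,0,0,0,0,0,160,0,0,0,0,0,0,160]'
python3 - <<'E'
from h import *
c=snap("wrist"); save(c,"w2.png"); np.save("w2.npy",c,allow_pickle=True)
print(T()[:3,3])
hsv=cv2.cvtColor(c["pixels"],cv2.COLOR_RGB2HSV)
m=((hsv[...,0]>100)&(hsv[...,0]<125)&(hsv[...,1]>120)).astype(np.uint8)
cs,_=cv2.findContours(m,cv2.RETR_EXTERNAL,cv2.CHAIN_APPROX_NONE)
k=max(cs,key=cv2.contourArea); print(k[:,0].min(0),k[:,0].max(0))
m2=np.zeros_like(m); cv2.drawContours(m2,[k],-1,1,-1)
m2=cv2.erode(m2,np.ones((5,5)))
g=((m2>0)&(hsv[...,1]<90)).astype(np.uint8); g=cv2.morphologyEx(g,cv2.MORPH_OPEN,np.ones((3,3)))
cs,_=cv2.findContours(g,cv2.RETR_EXTERNAL,cv2.CHAIN_APPROX_NONE)
for k in cs:
    if cv2.contourArea(k)>200:
        p=np.array([plane(c,u,v,.069)[:2] for u,v in k[:,0]]); print(cv2.contourArea(k),k[:,0].mean(0),cv2.minAreaRect((p*1000).astype(np.float32)))
E
```

```text
time: 3.12
position: [0.4553, -0.2376, 0.193]
tool_rot: [0.737, 0.676, 0.001, 0.005]
ft_force: [1.3, -1.0, -0.0]
grip_width: 0.06
grip_force: 25.0
time: 3.53
position: [0.6012, -0.1245, 0.1869]
tool_rot: [0.737, 0.676, -0.0, -0.0]
ft_force: [-0.6, -1.2, -1.3]
grip_width: 0.0597
grip_force: 25.0
time: 3.95
position: [0.5989, -0.127, 0.1872]
tool_rot: [0.738, 0.675, -0.0, -0.001]
ft_force: [0.1, -0.0, -0.2]
grip_width: 0.06
grip_force: 25.0
[ 0.59909186 -0.12715364  0.18741475]
[220  12] [405 186]
5207.0 [312.74822695  96.40070922] ((598.431640625, -40.620479583740234), (60.758644104003906, 60.63935470581055), 3.0277774333953857)
```

```bash
python3 - <<'E'
from h import *
c=np.load("w2.npy",allow_pickle=True).item(); u,v=proj(c,[.5998,-.038,.075]).astype(int); print(u,v)
a=c["pixels"][max(0,v-50):v+50,u-50:u+50]; b=cv2.resize(a,(400,int(4*a.shape[0])),interpolation=cv2.INTER_CUBIC); f=cv2.resize(c["pixels"],(400,250))
o=np.zeros((b.shape[0],800,3),np.uint8); o[:,:400]=b; o[:250,400:]=f
cv2.imwrite("pics/m2.png",o[:,:,::-1])
E
```

```text
313 92
```

View pics/m2.png

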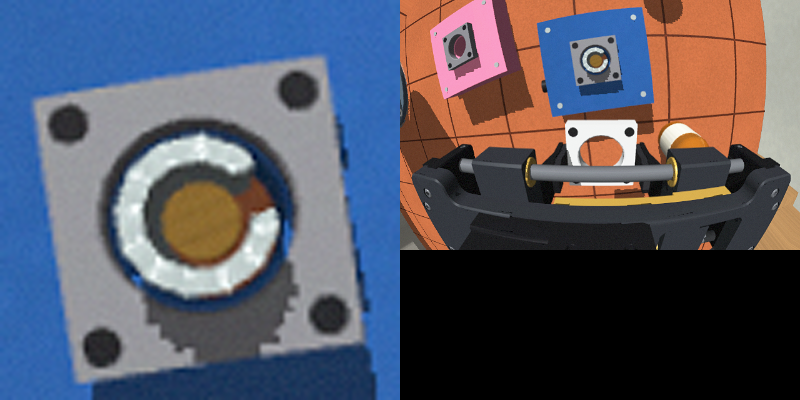

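The grey plate is seen whole, with centre (0.598,-0.041) and yaw 3°. The slot opens at the crop's (260,188), right and slightly up, and the white plate sits square in the jaws.

```bash
python3 - <<'E'
from h import *
c=np.load("w2.npy",allow_pickle=True).item()
hsv=cv2.cvtColor(c["pixels"],cv2.COLOR_RGB2HSV)
m=np.zeros((400,640),np.uint8); m[68:122,285:342]=1
m&=((hsv[...,2]>185)&(hsv[...,1]<40)).astype(np.uint8)
n,l,s,_=cv2.connectedComponentsWithStats(m); k=1+s[1:,4].argmax(); v,u=np.where(l==k)
p=np.array([plane(c,a,b,.081)[:2] for a,b in zip(u,v)])*1000
print(len(p),cv2.minEnclosingCircle(p.astype(np.float32)))
for ctr in (cv2.minEnclosingCircle(p.astype(np.float32))[0],(598.4,-40.6)):
    d=p-ctr; r=np.hypot(*d.T); a=np.degrees(np.arctan2(d[:,1],d[:,0])); a=np.sort(a[(r>11)&(r<15.5)]); g=np.diff(np.r_[a,a[0]+360]); i=g.argmax(); print(ctr,a[i],g[i],a[i]+g[i]/2)
M=T();print((np.linalg.inv(M)@[.5984,-.0406,.13,1])[:3]*1000,R.from_matrix(M[:3,:3]).as_euler("ZYX",degrees=True))
E
```

```text
518 ((598.1617431640625, -40.54785919189453), 15.614579200744629)
(598.1617431640625, -40.54785919189453) -0.37613827995844457 41.130129387473616 20.188926413778365
(598.4, -40.6) -0.16970126657022575 41.68364823231241 20.67212284958598
[86.14130165 -8.32606906 57.43533869] [ 8.49023101e+01 -8.49632415e-03 -1.79946420e+02]
```

```bash
python3 -m crank '[30,-3,0,0,0,-4,160,60,-6,0,0,0,-8,160,86,-8,15,0,0,-8,160,86,-8,40,0,0,-8,160,86,-8,57,0,0,-8,160]';python3 -m crank '[0,0,0,0,0,0,160,0,0,0,0,0,0,160,0,0,0,0,0,0,160,0,0,0,0,0,0,160,0,0,0,0,0,0,160]'
python3 - <<'E'
from h import *
M=T();print(M[:3,3],(np.linalg.inv(M)@[.5983,-.0406,.0975,1])[:3]*1000,R.from_matrix(M[:3,:3]).as_euler("ZYX",degrees=True))
E
```

```text
time: 4.42
position: [0.5987, -0.0388, 0.1299]
tool_rot: [0.688, 0.726, -0.0, -0.0]
ft_force: [-0.0, 0.4, -1.3]
grip_width: 0.0599
grip_force: 25.0
time: 4.83
position: [0.6005, -0.0406, 0.1319]
tool_rot: [0.689, 0.725, 0.001, 0.001]
ft_force: [-0.6, 0.6, -0.1]
grip_width: 0.0598
grip_force: 25.0
[ 0.60046658 -0.04064808  0.13191098] [ 0.18701734 -2.24935533 34.40519797] [9.29505719e+01 4.57434526e-02 1.79853262e+02]
```

```bash
python3 -m crank '[0,-2,10,0,0,0,160,0,-2,20,0,0,0,160,0,-2,28,0,0,0,160,0,-2,32,0,0,0,160,0,-2,33,0,0,0,160]';python3 -m crank '[0,0,0,0,0,0,160,0,0,0,0,0,0,160,0,0,0,0,0,0,160,0,0,0,0,0,0,160,0,0,0,0,0,0,160]'
```

```text
time: 5.25
position: [0.5965, -0.0398, 0.0971]
tool_rot: [0.688, 0.725, -0.001, -0.001]
ft_force: [-4.0, -0.1, 11.4]
grip_width: 0.0597
grip_force: 25.0
time: 5.67
position: [0.5979, -0.04, 0.0973]
tool_rot: [0.688, 0.725, 0.0, 0.0]
ft_force: [0.4, 0.0, -0.9]
grip_width: 0.0599
grip_force: 25.0
```

```bash
python3 -m crank '[0,0,0,0,0,0,0,0,0,0,0,0,0,0,0,0,0,0,0,0,0,0,0,0,0,0,0,0,0,0,0,0,0,0,0]';python3 -m crank '[0,0,-30,0,0,0,0,0,0,-60,0,0,0,0,-20,0,-90,0,0,0,0,-55,0,-90,0,0,0,0,-85,0,-90,0,0,0,0]';python3 -m crank '[0,0,0,0,0,0,0,0,0,0,0,0,0,0,0,0,0,0,0,0,0,0,0,0,0,0,0,0,0,0,0,0,0,0,0]'
cat > look.py <<'E'
from h import *
c=snap("wrist"); save(c,"w3.png"); np.save("w3.npy",c,allow_pickle=True)
u,v=proj(c,[.5983,-.0406,.083]).astype(int); print(T()[:3,3],u,v)
hsv=cv2.cvtColor(c["pixels"],cv2.COLOR_RGB2HSV)
m=np.zeros((400,640),np.uint8); m[max(0,v-55):v+55,u-60:u+60]=1
m&=((hsv[...,1]<40)&(hsv[...,2]>150)).astype(np.uint8); 
cs,_=cv2.findContours(m,cv2.RETR_EXTERNAL,cv2.CHAIN_APPROX_NONE)
for k in cs:
    if cv2.contourArea(k)>500:
        p=np.array([plane(c,a,b,.083)[:2] for a,b in k[:,0]]); print(cv2.contourArea(k),cv2.minAreaRect((p*1000).astype(np.float32)))
a=c["pixels"][max(0,v-60):v+60,u-60:u+60]; cv2.imwrite("pics/m3.png",cv2.resize(a,None,fx=4,fy=4,interpolation=cv2.INTER_CUBIC)[:,:,::-1])
E
python3 look.py
```

```text
time: 6.08
position: [0.5977, -0.04, 0.0976]
tool_rot: [0.688, 0.725, 0.0, 0.0]
ft_force: [-0.6, 0.5, -0.3]
grip_width: 0.0835
grip_force: 0.0
time: 6.5
position: [0.6038, -0.126, 0.1905]
tool_rot: [0.688, 0.726, 0.001, 0.003]
ft_force: [0.2, -0.0, -0.5]
grip_width: 0.0871
grip_force: 0.0
time: 6.92
position: [0.6017, -0.1235, 0.1871]
tool_rot: [0.688, 0.726, -0.0, -0.001]
ft_force: [-0.1, 1.0, 0.8]
grip_width: 0.0872
grip_force: 0.0
[ 0.60181641 -0.12359459  0.18723874] 323 99
5859.5 ((597.4765625, -39.64003372192383), (60.54338836669922, 60.693458557128906), 3.046401262283325)
```

View pics/m3.png

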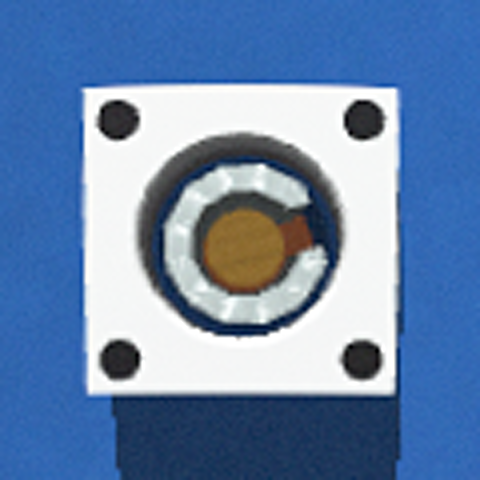

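The white plate lies flat and square over the hub at (597.5,-39.6), yaw 3.05°, with the slot open at right. Next, the shaft.

```bash
python3 -m crank '[20,0,-30,0,0,0,0,55,-6,-50,0,0,0,0,95,-12,-50,0,0,0,0,135,-18,-50,0,0,0,0,175,-24,-50,0,0,0,0]';python3 -m crank '[40,-5,0,0,0,0,0,80,-10,0,0,0,0,0,115,-15,0,0,0,0,0,122,-16,0,0,0,0,0,122,-16,0,0,0,0,0]';python3 -m crank '[0,0,0,0,0,0,0,0,0,0,0,0,0,0,0,0,0,0,0,0,0,0,0,0,0,0,0,0,0,0,0,0,0,0,0]'
cat > look2.py <<'E'
from h import *
c=snap("wrist"); np.save("w4.npy",c,allow_pickle=True)
u,v=proj(c,[.543,.259,.1]).astype(int); print(T()[:3,3],u,v)
c2=c["pixels"][max(0,v-70):v+70,max(0,u-80):u+80]; print(max(0,u-80),max(0,v-70))
cv2.imwrite("pics/m4.png",cv2.resize(c2,None,fx=4,fy=4,interpolation=cv2.INTER_CUBIC)[:,:,::-1])
E
python3 look2.py
```

```text
time: 7.38
position: [0.5683, 0.0508, 0.2381]
tool_rot: [0.688, 0.725, 0.0, 0.0]
ft_force: [1.0, 1.0, 0.5]
grip_width: 0.0867
grip_force: 0.0
time: 7.8
position: [0.5452, 0.1728, 0.2375]
tool_rot: [0.686, 0.727, -0.0, -0.0]
ft_force: [0.9, -0.6, -0.1]
grip_width: 0.0871
grip_force: 0.0
time: 8.22
position: [0.547, 0.1684, 0.2375]
tool_rot: [0.689, 0.725, -0.0, 0.0]
ft_force: [-0.0, -0.1, 0.1]
grip_width: 0.0869
grip_force: 0.0
[0.54689463 0.16857039 0.23749729] 323 91
243 21
```

View pics/m4.png

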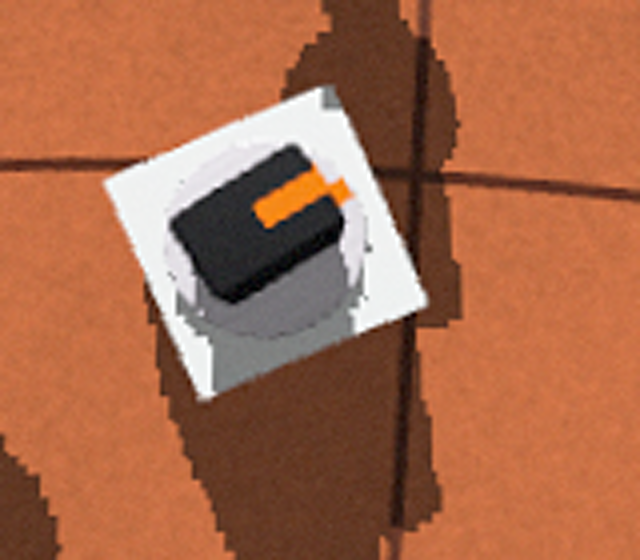

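The black grip is in its white stand at crop (258,222), with the orange mark pointing right and up (about 30°). I'll measure the rectangle.

```bash
cat > m5.py <<'E'
from h import *
import sys
c=snap("wrist") if len(sys.argv)>1 else np.load("w4.npy",allow_pickle=True).item()
M=T()
print("cam",c["X"][:3,3])
hsv=cv2.cvtColor(c["pixels"],cv2.COLOR_RGB2HSV)
u,v=proj(c,[.543,.259,.1]).astype(int)
m=np.zeros((400,640),np.uint8); m[max(0,v-33):v+38,u-45:u+40]=1
b=m&(hsv[...,2]<60); o=m&((hsv[...,0]<18)&(hsv[...,1]>200)&(hsv[...,2]>200)&(hsv[...,0]>10)).astype(np.uint8)
b=cv2.morphologyEx(b.astype(np.uint8),cv2.MORPH_OPEN,np.ones((3,3)))
n,l,s,_=cv2.connectedComponentsWithStats(b); k=1+s[1:,4].argmax(); print(s[k])
y,x=np.where((l==k))
p=np.array([plane(c,a,d,.101)[:2] for a,d in zip(x,y)])*1000
print("rect",cv2.minAreaRect(p.astype(np.float32)))
y,x=np.where(o>0); q=np.array([plane(c,a,d,.101)[:2] for a,d in zip(x,y)])*1000
print("orange",len(q),q.mean(0)); vx=cv2.fitLine(q.astype(np.float32),cv2.DIST_HUBER,0,.01,.01).ravel(); print(np.degrees(np.arctan2(vx[1],vx[0])))
w=(m*0); w[max(0,v-75):v+85,u-75:u+75]=1
w&=((hsv[...,1]<45)&(hsv[...,2]>215)).astype(np.uint8)
cs,_=cv2.findContours(w,cv2.RETR_EXTERNAL,cv2.CHAIN_APPROX_NONE); k=max(cs,key=cv2.contourArea)
p=np.array([plane(c,a,d,.05)[:2] for a,d in k[:,0]])*1000; print("stand",cv2.minAreaRect(p.astype(np.float32)))
print("tool",M[:3,3],R.from_matrix(M[:3,:3]).as_euler("ZYX",degrees=True))
E
python3 m5.py
```

```text
cam [0.54278699 0.24487543 0.37533885]
[286  58  43  39 824]
rect ((528.7091674804688, 271.21148681640625), (32.781455993652344, 23.842504501342773), 35.33499526977539)
orange 136 [536.50666522 278.09884594]
23.31703
stand ((527.6118774414062, 272.74029541015625), (64.07278442382812, 64.07560729980469), 25.95628547668457)
tool [0.54689463 0.16857039 0.23749729] [ 9.29023472e+01  4.44495462e-03 -1.79994120e+02]
```

The shaft axis is at (0.5285,0.272), which agrees with the stand centre, and the key yaw is about 35°. I'll grip across the block's x faces with tool y at 35°.

```bash
python3 -m crank '[25,-3,0,0,0,-7,0,50,-6,10,0,0,-14,0,75,-9,30,0,0,-21,0,104,-13,60,0,0,-28,0,104,-13,97,0,0,-32,0]';python3 -m crank '[0,0,0,0,0,0,0,0,0,0,0,0,0,0,0,0,0,0,0,0,0,0,0,0,0,0,0,0,0,0,0,0,0,0,0]'
python3 - <<'E'
from h import *
c=snap("scene"); d=snap("side"); np.save("s5.npy",[c,d],allow_pickle=True)
M=T();print(M[:3,3],(np.linalg.inv(M)@[.5285,.272,.0845,1])[:3]*1000,R.from_matrix(M[:3,:3]).as_euler("ZYX",degrees=True))
E
```

```text
time: 8.68
position: [0.5293, 0.2772, 0.1419]
tool_rot: [0.458, 0.889, 0.003, 0.002]
ft_force: [0.5, -0.1, 0.5]
grip_width: 0.0871
grip_force: 0.0
time: 9.1
position: [0.53, 0.2724, 0.143]
tool_rot: [0.463, 0.887, 0.002, 0.002]
ft_force: [0.5, 0.3, 0.1]
grip_width: 0.0874
grip_force: 0.0
[0.52939145 0.27248814 0.14248428] [ 0.17513651 -1.20535587 57.98039632] [1.24919807e+02 6.43228840e-02 1.79807328e+02]
```

```bash
python3 -m crank '[0,-1,25,0,0,0,0,0,-1,50,0,0,0,0,0,-1,58,0,0,0,0,0,-1,58,0,0,0,0,0,-1,58,0,0,0,100]' 40;python3 -m crank '[0,0,0,0,0,0,220,0,0,0,0,0,0,220,0,0,0,0,0,0,220,0,0,0,0,0,0,220,0,0,0,0,0,0,220]' 40;python3 -m crank '[0,0,0,0,0,0,220,0,0,0,0,0,0,220,0,0,0,0,0,0,220,0,0,0,0,0,0,220,0,0,0,0,0,0,220]' 40
```

```text
time: 9.62
position: [0.5277, 0.2722, 0.083]
tool_rot: [0.462, 0.887, 0.0, 0.0]
ft_force: [1.4, 0.4, -0.5]
grip_width: 0.0845
grip_force: 0.0
time: 10.03
position: [0.5276, 0.2723, 0.0831]
tool_rot: [0.462, 0.887, 0.0, 0.0]
ft_force: [-0.5, 0.0, -0.5]
grip_width: 0.0549
grip_force: 0.0
time: 10.45
position: [0.5276, 0.2723, 0.0826]
tool_rot: [0.462, 0.887, 0.0, 0.0]
ft_force: [-0.1, 0.8, 1.2]
grip_width: 0.034
grip_force: 40.0
```

```bash
python3 -m crank '[0,0,-25,0,0,0,220,0,0,-55,0,0,0,220,0,0,-85,0,0,0,220,0,0,-115,0,0,0,220,0,0,-120,0,0,0,220]'; python3 -m crank '[-30,-12,0,0,0,0,220,-65,-27,0,0,0,0,220,-100,-41,0,0,0,0,220,-135,-56,0,0,0,0,220,-170,-70,0,0,0,0,220]';python3 -m crank '[-35,-14,0,0,0,5,220,-70,-29,0,0,0,10,220,-105,-43,0,0,0,14.5,220,-126,-52,0,0,0,14.5,220,-126,-52,0,0,0,14.5,220]';python3 -m crank '[0,0,0,0,0,0,220,0,0,0,0,0,0,220,0,0,0,0,0,0,220,0,0,0,0,0,0,220,0,0,0,0,0,0,220]'
cat > m6.py <<'E'
from h import *
c=snap("scene"); d=snap("side"); w=snap("wrist")
M=T();print(M[:3,3],(np.linalg.inv(M)@[.598,-.0405,.160,1])[:3]*1000,R.from_matrix(M[:3,:3]).as_euler("ZYX",degrees=True))
def crop(c,p,r,s):
    u,v=proj(c,p).astype(int); return cv2.resize(c["pixels"][max(0,v-r):v+r,u-r:u+r],(s,s),interpolation=cv2.INTER_CUBIC)
p=[.598,-.0405,.12]
cv2.imwrite("pics/m6.png",np.hstack([crop(c,p,40,400),crop(d,p,48,400)])[:,:,::-1]); save(w,"w6.png")
np.save("s6.npy",[c,d,w],allow_pickle=True)
E
python3 m6.py
```

```text
time: 10.87
position: [0.5299, 0.2731, 0.2073]
tool_rot: [0.462, 0.887, 0.003, 0.003]
ft_force: [1.3, 0.7, -0.5]
grip_width: 0.0339
grip_force: 40.0
time: 11.28
position: [0.5665, 0.0913, 0.2012]
tool_rot: [0.461, 0.887, -0.001, -0.001]
ft_force: [0.7, 0.2, -1.8]
grip_width: 0.0337
grip_force: 40.0
time: 11.7
position: [0.5982, -0.0457, 0.2013]
tool_rot: [0.572, 0.82, -0.001, 0.001]
ft_force: [0.3, -0.4, -2.2]
grip_width: 0.0338
grip_force: 40.0
time: 12.12
position: [0.5969, -0.0389, 0.2024]
tool_rot: [0.569, 0.822, -0.0, -0.0]
ft_force: [0.1, -0.1, -1.8]
grip_width: 0.034
grip_force: 40.0
[ 0.59713789 -0.03948425  0.20265185] [-1.2514086   0.44638354 42.65196224] [1.10567765e+02 3.30942972e-03 1.79994720e+02]
```

View pics/m6.png

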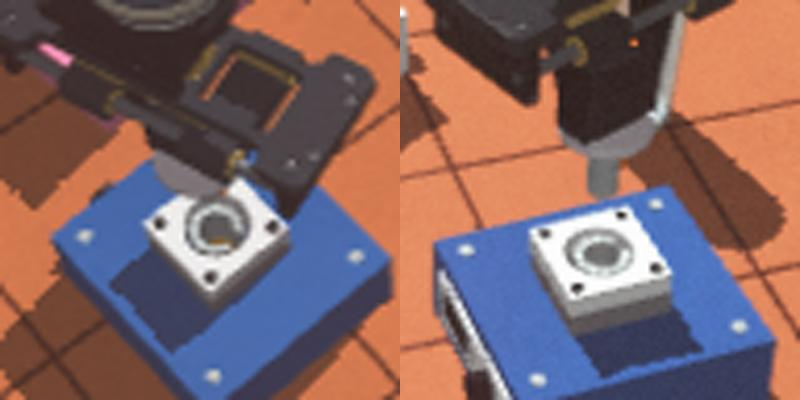

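The scene crop shows the hub at (217,222). The side crop shows the bare foot at (603,190) above the hub mouth at (600,252). I'll compare both with the projections.

```bash
python3 - <<'E'
from h import *
c,d,w=np.load("s6.npy",allow_pickle=True)
T0=np.array([.5972,-.0394])
p=[.598,-.0405,.12]; u0,v0=proj(d,p).astype(int)
f=lambda q:(proj(d,q)-[u0-48,v0-48])*400/96+[400,0]
print("hub exp",f([.598,-.0405,.081]),"foot exp",f([*T0,.125]),"shaft z.15",f([*T0,.15]))
# sub-pixel: shaft & hub centre columns in side image
g=cv2.cvtColor(d["pixels"],cv2.COLOR_RGB2HSV)
for z in(.13,.135,.14):
    u,v=proj(d,[*T0,z]); v=int(round(v)); row=g[v,int(u)-14:int(u)+15]; print(z,round(u,2),v,int(u)-14,row[:,1].tolist())
u,v=proj(d,[.598,-.0405,.081]); u0=int(u);v0=int(v)
m=((g[...,1]<60)).astype(np.uint8)
print(u,v); print(d["pixels"][v0-8:v0+9:2,u0-12:u0+13].mean(2).astype(int))
print(np.linalg.norm(d["X"][:3,3]-[.598,-.04,.1])/485)
E
```

```text
hub exp [600.5406561  254.64587892] foot exp [602.23021492 193.37608577] shaft z.15 [604.42805508 157.8555514 ]
0.13 360.64 229 346 [146, 145, 147, 147, 143, 147, 148, 148, 147, 147, 134, 26, 7, 5, 4, 4, 7, 41, 119, 152, 139, 129, 129, 121, 94, 64, 100, 131, 153]
0.135 360.74 227 346 [145, 145, 145, 149, 143, 147, 148, 145, 146, 151, 131, 7, 2, 5, 2, 7, 5, 32, 116, 145, 146, 147, 147, 146, 138, 130, 133, 137, 130]
0.14 360.85 225 346 [146, 149, 147, 145, 145, 147, 145, 148, 147, 148, 133, 10, 5, 7, 5, 2, 5, 14, 96, 145, 148, 148, 143, 132, 136, 132, 139, 138, 134]
360.1297574638528 245.11501094172266
[[181 199 226 239 251 251 252 251 251 250 250 250 250 250 251 251 251 251
  251 251 248 207 131 131 130]
 [219 252 251 251 251 244 216 201 151 157 159 162 160 155 161 187 227 245
  251 251 251 248 208 142 128]
 [242 251 251 243 166 141 144 178 211 204 228 237 208 209 203 174 140 148
  199 245 251 251 251 244 145]
 [252 251 245 172 133 159 199 216 186 107 112 111 112 113 106 113 140 152
  157 169 237 251 252 251 248]
 [251 252 248 214 113 156 236 231 127 106 110 110 110 108 105 102 146 230
  236 197 236 252 251 251 251]
 [234 251 251 249 219 127 165 227 212 196 166 138 133 131 128 158 211 227
  196 216 250 251 251 243 145]
 [174 233 252 251 251 251 250 234 184 188 219 197 212 227 191 181 209 238
  252 251 251 251 251 246 189]
 [139 161 232 250 251 248 247 247 250 251 252 251 251 251 251 251 251 250
  249 249 244 231 213 199 150]
 [104 146 151 206 238  98  76 118 222 251 249 249 244 231 213 196 150 147
  146 148 147 147 151 148 147]]
0.0023216726607092554
```

```bash
python3 -m crank '[-1,0.5,15,0,0,0,220,-1,0.5,30,0,0,0,220,-1,0.5,38,0,0,0,220,-1,0.5,40,0,0,0,220,-1,0.5,40,0,0,0,220]';python3 -m crank '[0,0,2,0,0,0,220,0,0,4,0,0,0,220,0,0,6,0,0,0,220,0,0,8,0,0,0,220,0,0,8,0,0,0,220]'
python3 m6.py
```

```text
time: 12.68
position: [0.5976, -0.0408, 0.1619]
tool_rot: [0.57, 0.822, -0.0, -0.001]
ft_force: [-0.4, 0.9, -2.0]
grip_width: 0.0338
grip_force: 40.0
time: 13.1
position: [0.5979, -0.041, 0.1544]
tool_rot: [0.57, 0.822, -0.0, -0.0]
ft_force: [0.1, 0.6, -1.9]
grip_width: 0.0339
grip_force: 40.0
[ 0.59806076 -0.04101997  0.15464928] [ 0.50783355  0.12611086 -5.3507491 ] [1.10497695e+02 5.23565031e-03 1.79989908e+02]
```

The foot is in the bore with no load. Continuing to key depth.

```bash
python3 -m crank '[0,0,2,0,0,0,220,0,0,4,0,0,0,220,0,0,6,0,0,0,220,0,0,8,0,0,0,220,0,0,8,0,0,0,220]';python3 -m crank '[0,0,1,0,0,0,220,0,0,2,0,0,0,220,0,0,3,0,0,0,220,0,0,4,0,0,0,220,0,0,4,0,0,0,220]'
```

```text
time: 13.67
position: [0.5978, -0.0409, 0.146]
tool_rot: [0.57, 0.822, -0.0, -0.0]
ft_force: [-0.8, -0.1, -2.0]
grip_width: 0.034
grip_force: 40.0
time: 14.08
position: [0.5979, -0.041, 0.1424]
tool_rot: [0.57, 0.822, -0.0, -0.0]
ft_force: [1.0, -0.6, -1.3]
grip_width: 0.0335
grip_force: 40.0
```

```bash
python3 -m crank '[0,0,2,0,0,0,220,0,0,4,0,0,0,220,0,0,6,0,0,0,220,0,0,8,0,0,0,220,0,0,10,0,0,0,220]' 60;python3 -m crank '[0,0,2,0,0,0,220,0,0,4,0,0,0,220,0,0,6,0,0,0,220,0,0,8,0,0,0,220,0,0,8,0,0,0,220]'
```

```text
time: 14.5
position: [0.598, -0.041, 0.1323]
tool_rot: [0.57, 0.822, -0.0, -0.0]
ft_force: [-0.2, 0.1, -2.1]
grip_width: 0.0336
grip_force: 60.0
time: 14.92
position: [0.598, -0.041, 0.1248]
tool_rot: [0.57, 0.822, 0.0, 0.0]
ft_force: [-1.1, 0.6, 2.6]
grip_width: 0.0337
grip_force: 60.0
```

```bash
python3 -m crank '[0,0,2,0,0,0,220,0,0,4,0,0,0,220,0,0,6,0,0,0,220,0,0,7,0,0,0,220,0,0,7,0,0,0,220]';python3 -m crank '[0,0,1,0,0,0,220,0,0,2,0,0,0,220,0,0,2,0,0,0,220,0,0,2,0,0,0,220,0,0,2,0,0,0,220]'
```

```text
time: 15.33
position: [0.598, -0.041, 0.1178]
tool_rot: [0.57, 0.822, 0.0, 0.0]
ft_force: [-1.3, 0.2, 5.9]
grip_width: 0.0338
grip_force: 60.0
time: 15.75
position: [0.598, -0.041, 0.1161]
tool_rot: [0.57, 0.822, 0.0, 0.0]
ft_force: [-1.5, 0.8, 7.0]
grip_width: 0.0335
grip_force: 60.0
```

Force still follows the spring alone (about 9 N), so I'll press on in 1 mm steps until the collar stops.

```bash
python3 -m crank '[0,0,0.5,0,0,0,220,0,0,1,0,0,0,220,0,0,1,0,0,0,220,0,0,1,0,0,0,220,0,0,1,0,0,0,220]';python3 -m crank '[0,0,0.5,0,0,0,220,0,0,1,0,0,0,220,0,0,1,0,0,0,220,0,0,1,0,0,0,220,0,0,1,0,0,0,220]'
```

```text
time: 16.17
position: [0.5981, -0.041, 0.1156]
tool_rot: [0.57, 0.822, 0.0, 0.0]
ft_force: [-3.8, 0.8, 9.4]
grip_width: 0.0336
grip_force: 60.0
time: 16.58
position: [0.598, -0.041, 0.1156]
tool_rot: [0.57, 0.822, 0.0, 0.0]
ft_force: [-3.8, -0.4, 14.5]
grip_width: 0.0336
grip_force: 60.0
```

```bash
python3 -m crank '[0,0,0.5,0,0,0,220,0,0,1,0,0,0,220,0,0,1,0,0,0,220,0,0,1,0,0,0,220,0,0,1,0,0,0,220]'; python3 m6.py
```

```text
time: 17.0
position: [0.5981, -0.041, 0.1156]
tool_rot: [0.57, 0.822, 0.0, 0.001]
ft_force: [-5.4, 1.2, 19.8]
grip_width: 0.0338
grip_force: 60.0
[ 0.59802584 -0.04101738  0.11554329] [  0.45882724   0.18568711 -44.45697177] [1.10516964e+02 4.48380208e-02 1.79963201e+02]
```

View pics/m6.png

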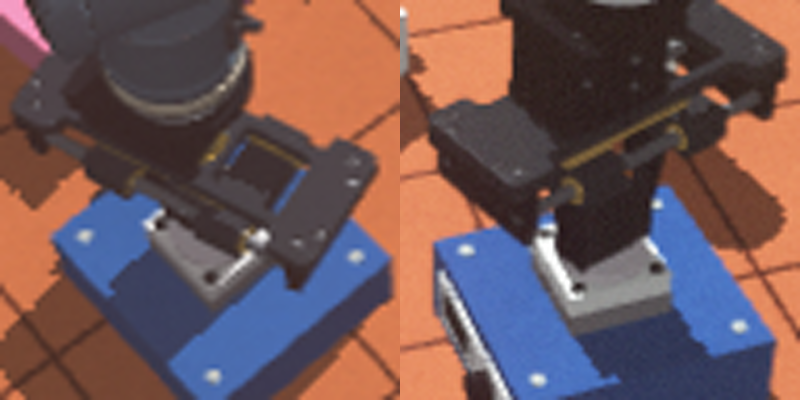

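The side crop shows the collar at (610,270), down on the white plate, which is still square on the grey one. The tool stopped at the home height (TCP z 0.1156, expected about 0.116) while the force rose to 20 N, so the collar is seated.

```bash
python3 -c "
from rig import robot
print(robot.hand_in())"
```

```text
the job is handed in; nothing more can be done
None
```

I stacked the white plate squarely on the grey one and pushed the keyed shaft into the hub until its collar stopped on the plate. I handed the job in at about 17 s, still gripping the shaft and pressing down with about 20 N; no verdict was returned.

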